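# Free the ski brake and test its pedal

### The job

Get the brake of the ski on the counter ready to test: first lift the glass jar off the ski and stand it on the black rubber mat, then draw out the orange peg jammed under the red brake pedal and lay it in the wide, empty compartment of the clear tackle box. With the ski clear, press the brake pedal fully down to its stop, hold it there for about a second, and let it spring up again. Leave the mallet, the hook puller and the two pegs already in the box where they are, and do not tip the jar over.

Things in the scene. Friction and masses are not known exactly. Their poses are not given: they have to be found in the camera images.
- ski: Blue ski section, fixed, 420 mm long (its x, from -140 to +280 mm), 76 mm wide, flat deck 48 mm above the counter, on two black blocks. Origin: on the counter under the ski's middle line. A black, grey and red heel piece stands on it at x = -110 to -40 mm, 60 mm wide, up to 97 mm above the counter. The red brake pedal is hinged in front of it.
- brake_pedal (a joint): Sprung hinge of the red brake pedal, rad: 0 = up (sloping up towards the ski's +x), 0.42 = down on its stop (level, top 59 mm above the counter). Hinge line along ski y, at ski x = -20 mm, 56 mm up. Fully down takes about 9 N at pedal_pad. Plate 56 mm wide, 6 mm thick; free end at ski x = 46 mm. Steel brake arms slope down from the hinge towards -x at ski y = +-45 mm.
- pedal_pad (a point): Point on the top face of the pedal on its middle line, 55 mm from the hinge, 17 mm short of the free end: the place to press. It moves with the pedal.
- peg: Orange V-peg jammed under the pedal: 180 mm long (its x), 18 mm wide, 14 mm high, Λ section, 30 g. Origin: centre of its underside. It lies across the ski's deck (its x about along the ski's y), both ends sticking out past the ski's edges, some 10 mm of air between it and the pedal. It comes out along the ski's +x, past the pedal's free end.
- jar: Closed glass jar with a steel lid, 54 mm across, 85 mm high, about 250 g. Origin: centre of its underside. At the start it stands on the ski's deck just past the pedal's free end.
- mat: Black rubber mat, fixed, 150 x 150 mm, 4 mm thick. Origin: centre of its underside, axes along its edges.
- tackle_box: Clear box with orange rims, fixed, 250 mm along x, 165 mm along y, walls 45 mm high, 3 mm thick, floor 3 mm. Origin: centre of its underside. A 41 mm high divider along x at y = 28 mm parts a wide empty compartment (y = -79 to 26 mm) from a narrow one (30 to 79 mm) with two pegs. Its lid is open, on the +y edge, leaning back 26 degrees from upright, 160 mm deep.
- compartment (a point): Centre of the floor of the tackle box's wide compartment (244 mm along the box's x, 106 mm along its y).
- peg_b: Second orange peg, same kind, lying in the box's narrow compartment. Origin: centre of its underside. Leave it.
- peg_c: Third orange peg, same kind, lying in the box's narrow compartment. Origin: centre of its underside. Leave it.
- mallet: Hardwood mallet lying flat on the counter beside the ski, on either side: head 60 mm (its x) x 105 mm (its y) x 44 mm high, handle running to its +x, 26 mm thick, ending in a knob 44 mm across at 255 mm. Origin: under the centre of its head. Leave it.
- puller: Steel hook puller lying flat on the counter on the ski's other side: 10 mm bar, loop handle 70 mm wide at its -x end, hook at its +x end; from x = -75 to 147 mm. Origin: on its shank line, underside. Leave it.
Things that resemble listed ones, but are neither listed nor needed, are in the scene too. What is meant by the jar is not yellow, and is the smaller of those in its own colour.

How it is judged (in metres and radians):
On the way, in this order (a step that is already met when the one before it is completed fails the run):
1. the jar stands upright on the mat, let go (x of jar in the frame of mat between -0.06 and 0.06 m and y of jar in the frame of mat between -0.06 and 0.06 m and z of jar in the frame of mat between -0.002 and 0.012 m and angle between jar's own z axis and vertical below 0.15 rad and contact force between the fingers and jar below 0.1 N), for 0.2 s.
2. the peg lies in the wide compartment of the box, let go (x of peg in the frame of compartment between -0.05 and 0.05 m and y of peg in the frame of compartment between -0.053 and 0.053 m and z of peg in the frame of compartment between -0.005 and 0.02 m and angle between the x axis of peg and the x axis of tackle_box, either way round below 0.7 rad and angle between peg's own x axis and vertical between 1.27 and 1.87 rad and contact force between the fingers and peg below 0.1 N), for 0.2 s.
3. the pedal is pressed fully down to its stop (at least 0.39 of 0.42 rad) and held for 0.5 s (value of joint brake_pedal above 0.39 rad), for 0.5 s.
At the end, for the whole second after the job is handed in: Jar upright (0.15 rad) on the mat, centre within 60 mm of the mat's centre along each edge; peg at rest, level within 0.3 rad, on the floor of the wide compartment; pedal up again (under 0.06 rad); mallet, puller and the other two pegs moved less than 30 mm (all of step 1 and all of step 2 and value of joint brake_pedal below 0.06 rad and linear speed of each of jar, peg below 0.02 m/s); the robot touches nothing.
It fails at once if the jar is tipped more than 0.6 rad (angle between jar's own z axis and vertical above 0.6 rad).
It fails at once if the mallet is moved 30 mm (distance of mallet from where it was at the start of the episode above 0.03 m).
It fails at once if the hook puller is moved 30 mm (distance of puller from where it was at the start of the episode above 0.03 m).
It fails at once if a peg in the narrow compartment is moved 30 mm (distance of any of peg_b, peg_c from where it was at the start of the episode above 0.03 m).
It also fails if it takes over 64 s, if anything falls off the work surface, if the arm or the gripper's body presses on something with over 40 N, if the wrist force passes 120 N, or if a joint passes its speed limit or range.

### The arm

A 6-joint arm with a two-finger parallel gripper is mounted at the origin on the work surface. World frame = base frame: x ahead of the robot, y to its left, z up, the work surface at z = 0. Lengths are in mm, angles in rad, forces in N, time in s.
With the tool pointing down it reaches from about 350 to 775 mm from the base axis. Payload 7.3 kg.
Tool frame: the origin (TCP) lies midway between the tips of the shut fingers; the grasp point (between the pads) lies 19 mm behind it; z points along the fingers, y is the line along which they close (so a half turn about z gives the same grasp; the last joint's range is limited). The gripper opens to 92 mm and grips with 3 to 60 N. Pads are 19 mm wide; open, the fingers measure 130 mm over their backs; the gripper's body (75 mm by 190 mm) begins 47 mm behind the grasp point.
Start: joints at [-1.308, 0.342, 1.524, -0, 1.275, -0.146], TCP at [208.716, -481.75, 226.741] pointing down, gripper open.
Joint ranges: [-2.53, 2.53], [-0.77, 2.02], [0.04, 2.7], [-1, 4.14], [0.28, 2.66], [-3.11, 3.11]. Speed limits (rad/s): [2.57, 2.57, 3.14, 3.14, 3.14, 3.14].

### API

Orientations are given as [roll, pitch, yaw] about the fixed x, y, z axes, in that order (R = Rz(yaw) Ry(pitch) Rx(roll)).
In Python, from plant import bot gives the robot as it stands.
- The arm moves only by the tool servo_tool, never from a script. Its argument "deltas" is a list of rows, each a list of 2 entries, a list of its own where there are three numbers: the shift along the tool's x, y, z in m, then the turn, a rotation vector about the tool's x, y, z in degrees. A call has 1 to 20 rows; each row shifts and turns the commanded pose from where the row before left it, along the tool's axes as they then stand; what a row does not reach is not made up. A row lasts 1/8 s, in which the tool goes at most 62.5 mm and 10.7 degrees, less where a joint would pass 70% of its speed; a pose out of reach is approached as far as the arm can. A call with a gripper value outside its range is refused whole. "fingers" is the opening, from 0 (shut) to 1 (fully open), set as the call begins (left out, the last holds). The fingers move at their own pace and stop on an object; the grip force is fixed at half the most. Time passes only in rows, so rows that do not move let the fingers close. It gives the time, the measured TCP pose, the force, the opening and the grip force at its end, in the units of the state.
- bot.get_obs(): the state, without advancing time (a new reading comes with each control period).
- bot.capture(name): name is "side" or "top"; returns the picture (400x640x3 uint8, red, green, blue); there is no depth.
- bot.camera_model(name): a dict with "mtx" (3x3 intrinsics, pixels), "xyz" and "rotation" of the camera in the world. Camera axes: x right, y down, z forward; pixel columns grow to the right and rows downward; lengths in mm; the calibration is good to about 2 mm. A picture is of the moment at which its call begins. camera_model takes no time and is no camera call.
- bot.close_job(): hands the job in; it is judged then, once.
The state is a dict: "time": time; "joint_positions": joint angles; "dq": joint speeds; "tau": joint torques, N m; "tool_pos": TCP position; "tcp_rot": TCP orientation; "contact_force": force on the tool from outside, world axes, zero at the start; "moment": the same for the moment, N m; "grip_width": finger opening in mm; "finger_force": force on a finger pad.
Only numpy, scipy, OpenCV 4.12 (cv2) and the standard library are available. Lean on these libraries where they do the work, as an engineer would, in place of code of your own. Each camera call takes 0.05 s, during which the arm holds its last target. There are 200 camera calls.

## Working session

There is one attempt and no reset: what is moved stays moved. The work goes in short steps, Python scripts to look and compute and a tool call to move; the robot and the scene stay as the last step left them, time stands still between calls to the robot, and variables do not carry over. Pictures are saved under pics/ and viewed, at most 10 in all, crops included, and the job is handed in when it is done.

Besides the shell and the picture viewer there is one more tool, called after "Emit:" in YAML: its name, and indented under it one key for each argument. servo_tool: Moves the arm, as the interface text tells. Its arguments: {"type":"object","properties":{"deltas":{"type":"array"},"fingers":{"type":"number"}},"required":["deltas"]}

```bash
mkdir -p pics; ls; python3 - <<'E'
from plant import bot
import cv2
for n in("top","side"):
    im=bot.capture(n); cv2.imwrite(f"pics/{n}0.png",im[:,:,::-1])
    print(n,bot.camera_model(n))
print(bot.get_obs())
E
```

```text
pics
top {'mtx': array([[396.46793323,   0.        , 323.0883385 ],
       [  0.        , 396.46793323, 200.73726713],
       [  0.        ,   0.        ,   1.        ]]), 'xyz': array([ 540.80087813,   23.88752504, 1297.6234906 ]), 'rotation': array([-3.09424773,  0.01569348, -1.59373548])}
side {'mtx': array([[500.18885394,   0.        , 316.35739379],
       [  0.        , 500.18885394, 201.18160268],
       [  0.        ,   0.        ,   1.        ]]), 'xyz': array([  37.91474944,  886.57007787, 1202.48866763]), 'rotation': array([-2.39497519, -0.0157934 , -2.5507896 ])}
{'time': 0.1, 'joint_positions': array([-1.30799375e+00,  3.42625041e-01,  1.52493121e+00, -2.17339293e-05,
        1.27540248e+00, -1.46010649e-01]), 'dq': array([ 0.00184615, -0.0015739 , -0.00033784,  0.00090099, -0.00067807,
       -0.00073323]), 'tau': array([ 1.71082142e-03, -4.32003772e+01, -2.44694388e+01,  7.19210249e-02,
        5.25989290e-02, -4.57618762e-05]), 'tool_pos': array([ 208.61038014, -481.37149921,  226.12560638]), 'tcp_rot': array([-3.14023809e+00, -1.78191514e-04,  4.08819448e-01]), 'contact_force': array([-0.61253997,  0.30799839, -0.84610423]), 'moment': array([-0.06948319, -0.03588145,  0.00241374]), 'finger_force': 0.0, 'grip_width': 91.54622671172139}
```

View pics/top0.png

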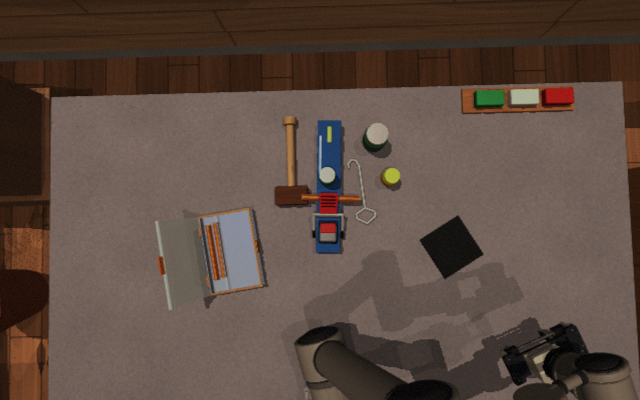

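View pics/side0.png

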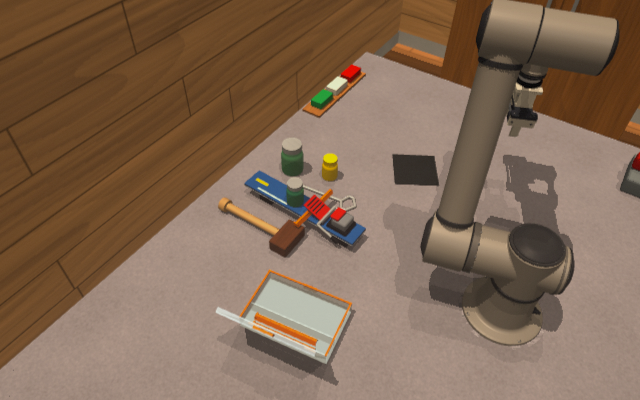

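Top view: ski vertical at cols 317–342 (its +x up), jar lid at (327,175), pedal and peg around rows 190–210, with the peg running from (302,197) to (360,199). Mallet left with its head at (291,195), puller right, mat centre (452,247), box with wide compartment around (240,250). The larger green jar at (376,135) and the yellow jar at (391,177) are the lookalikes.

```bash
cat > h.py <<'E'
import numpy as np, cv2
from plant import bot
from scipy.spatial.transform import Rotation as R
def ray(n,px):
    m=bot.camera_model(n); d=np.linalg.inv(m["mtx"])@[px[0],px[1],1]
    return m["xyz"],R.from_euler("xyz",m["rotation"]).as_matrix()@d
def plane(n,px,z):
    o,d=ray(n,px); return (o+d*(z-o[2])/d[2])
def two(p,q):
    o1,d1=ray("top",p);o2,d2=ray("side",q)
    s=np.linalg.lstsq(np.c_[d1,-d2],o2-o1,rcond=None)[0]
    a,b=o1+d1*s[0],o2+d2*s[1]; return (a+b)/2,np.linalg.norm(a-b)
def proj(n,p):
    m=bot.camera_model(n);c=R.from_euler("xyz",m["rotation"]).as_matrix().T@(np.array(p)-m["xyz"]);u=m["mtx"]@c;return u[:2]/u[2]
E
python3 - <<'E'
from h import *
t=cv2.imread("pics/top0.png");s=cv2.imread("pics/side0.png")
def comp(im,lo,hi,roi,k=3):
    x0,y0,x1,y1=roi;h=cv2.cvtColor(im[y0:y1,x0:x1],cv2.COLOR_BGR2HSV)
    m=cv2.inRange(h,lo,hi);c,_=cv2.findContours(m,0,2)
    c=sorted(c,key=cv2.contourArea)[::-1][:k]
    return [(cv2.contourArea(a),np.add(cv2.minAreaRect(a+np.array([[x0,y0]]))[0],0),cv2.boxPoints(cv2.minAreaRect(a+np.array([[x0,y0]])))) for a in c]
for a,c,b in comp(t,(100,120,40),(125,255,255),(300,100,360,270),2):
    print("ski",a,c.round(1),[plane("top",p,48)[:2].round(0).tolist() for p in b])
for a,c,b in comp(t,(0,0,0),(180,255,40),(410,205,490,285),1):
    print("mat",a,c.round(1),plane("top",c,4).round(0),[plane("top",p,4)[:2].round(0).tolist() for p in b])
for a,c,b in comp(t,(5,130,100),(18,255,255),(297,185,365,210),3):
    print("peg",a,b.round(1).tolist(),[plane("top",p,60)[:2].round(0).tolist() for p in b])
for a,c,b in comp(t,(0,0,120),(100,70,255),(316,160,342,190),2):
    print("lid",a,c,b.round(1).tolist(),plane("top",c,133).round(0))
a=cv2.resize(t[100:270,260:400],None,fx=4,fy=4,interpolation=2)[:600]
cv2.imwrite("pics/a.png",a[:,:])
b=cv2.resize(s[165:255,205:375],None,fx=4.6,fy=4.6,interpolation=2)
cv2.imwrite("pics/b.png",b)
c=cv2.resize(t[195:315,145:275],None,fx=4,fy=4,interpolation=2)
cv2.imwrite("pics/c.png",c)
E
```

```text
ski 1130.5 [328.5 157.5] [[855.0, 56.0], [853.0, -18.0], [620.0, -12.0], [622.0, 61.0]]
ski 772.5 [327.5 234.5] [[550.0, 66.0], [548.0, -7.0], [438.0, -4.0], [440.0, 68.0]]
mat 2019.0 [451.  246.9] [ 443. -367.    4.] [[468.0, -266.0], [545.0, -392.0], [419.0, -468.0], [342.0, -343.0]]
peg 95.5 [[337.0, 195.0], [359.0, 195.0], [359.0, 201.0], [337.0, 201.0]] [[617.0, -2.0], [615.0, -71.0], [596.0, -70.0], [598.0, -1.0]]
peg 81.5 [[301.0, 194.0], [319.0, 194.0], [319.0, 199.0], [301.0, 199.0]] [[623.0, 111.0], [621.0, 54.0], [606.0, 55.0], [607.0, 111.0]]
lid 177.0 [326.5 174.5] [[319.0, 167.0], [334.0, 167.0], [334.0, 182.0], [319.0, 182.0]] [674.  29. 133.]
```

View pics/a.png

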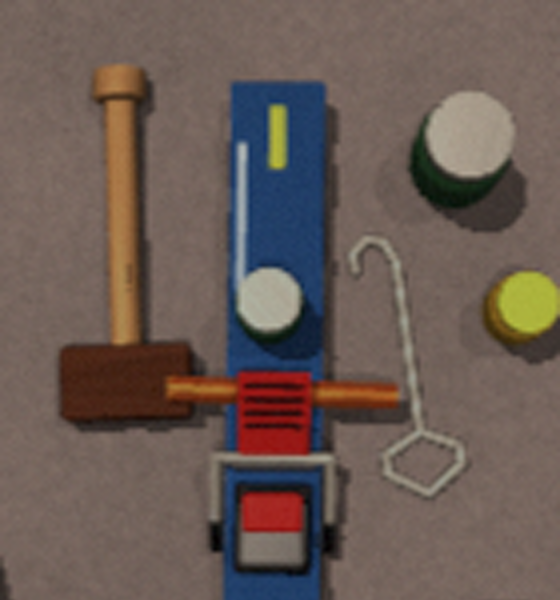

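View pics/b.png

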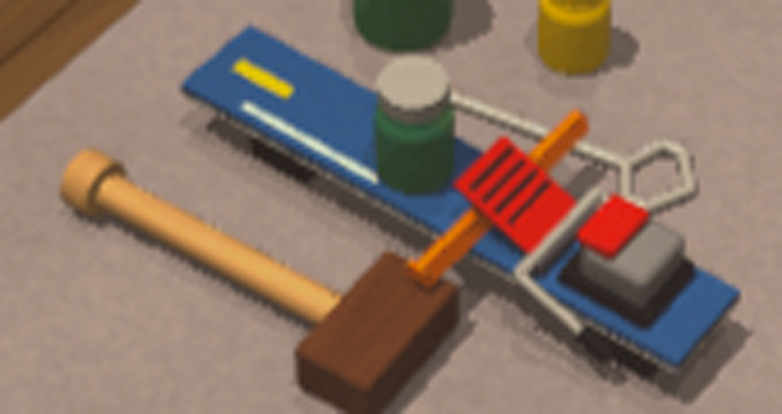

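View pics/c.png

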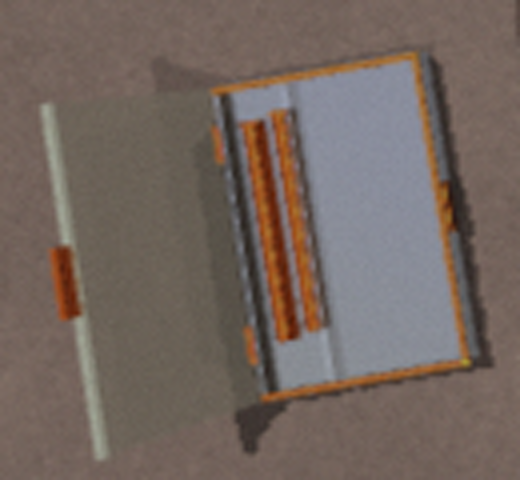

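Crop views: jar lid on ski (326.5,174.5), peg across under the pedal, its left end passing just over the mallet head. The box's wide compartment is its right part, lid at left, rim corners about (198,217), (249,208), (262,285), (211,295).

```bash
python3 - <<'E'
from h import *
print("lid two",two((326.8,174.7),(294.8,182.4)))
P=[plane("top",p,45)[:2] for p in [(198.2,217.5),(249.5,208),(262,285.5),(210.7,295)]]
print("box",np.round(P,0).tolist(),[np.linalg.norm(P[i]-P[i-1]).round() for i in range(4)])
c=np.mean(P,0);ex=(P[0]+P[1]-P[2]-P[3]);a=np.arctan2(ex[1],ex[0]);print(c,a,"comp",c+-26.5*np.array([-np.sin(a),np.cos(a)]))
# peg ends (crop a): left end, right end centre top ridge
off=lambda x,y:(x/4+260,y/4+100)
for z in(55,62): print("peg",[plane("top",off(*p),z).round(1) for p in[(167,387),(400,395)]])
print("pegside",two(off(400,395),(205+580/4.6,165+118/4.6)),two(off(170,388),(205+420/4.6,165+275/4.6)))
print("pedal tip",[plane("top",off(*p),86).round(1) for p in[(238,373),(311,373)]])
print("bigjar",plane("top",off(470,135),110),plane("top",off(528,303),60))
E
```

```text
lid two (array([672.55545883,  27.87995416, 132.36951155]), np.float64(1.2061691415482143))
box [[557.0, 440.0], [583.0, 276.0], [339.0, 240.0], [313.0, 402.0]] [np.float64(247.0), np.float64(166.0), np.float64(247.0), np.float64(164.0)]
[447.79337625 339.3986012 ] 0.149225728210061 comp [451.73319777 313.19310928]
peg [array([614.2, 108.8,  55. ]), array([603.6, -73.8,  55. ])]
peg [array([613.8, 108.3,  62. ]), array([603.3, -73.2,  62. ])]
pegside (array([603.75004408, -74.2342248 ,  50.06354827]), np.float64(0.25324043062023716)) (array([612.90920768, 106.28155221,  50.94566461]), np.float64(1.6893352676788558))
pedal tip [array([621.8,  52. ,  86. ]), array([620.5,  -3.8,  86. ])]
bigjar [ 795.86918663 -127.5373221   110.        ] [ 672.95982923 -175.2375721    60.        ]
```

Emit:
servo_tool:
  deltas:
    - [[0.025,-0.0113,0],[0,0,0]]
    - [[0.0449,-0.02025,0],[0,0,0]]
    - [[0.0449,-0.02025,0],[0,0,0]]
    - [[0.0449,-0.02025,0],[0,0,0]]
    - [[0.0449,-0.02025,0],[0,0,0]]
    - [[0.0449,-0.02025,0],[0,0,0]]
    - [[0.0449,-0.02025,0],[0,0,0]]
    - [[0.0449,-0.02025,0],[0,0,0]]
    - [[0.0449,-0.02025,0],[0,0,0]]
    - [[0.0449,-0.02025,0],[0,0,0]]
    - [[0.0449,-0.02025,0],[0,0,0]]
    - [[0.0449,-0.02025,0],[0,0,0]]
    - [[0.0449,-0.02025,0],[0,0,0]]
    - [[0.0449,-0.02025,0],[0,0,0]]
    - [[0.02,-0.009,0],[0,0,0]]
    - [[0,0,0],[0,0,0]]
    - [[0,0,0],[0,0,0]]
  fingers: 1

```text
time: 2.22
tool_pos: [672.3, 27.6, 226.3]
tcp_rot: [-3.141, 0.001, 0.408]
contact_force: [-0.1, 0.4, 0.3]
grip_width: 91.7
finger_force: 0.0
```

Emit:
servo_tool:
  deltas:
    - [[0,0,0.03],[0,0,0]]
    - [[0,0,0.04],[0,0,0]]
    - [[0,0,0.035],[0,0,0]]
    - [[0,0,0.025],[0,0,0]]
    - [[0,0,0.015],[0,0,0]]
    - [[0,0,0.005],[0,0,0]]
    - [[0,0,0],[0,0,0]]

```text
time: 3.1
tool_pos: [673.2, 28.0, 77.4]
tcp_rot: [3.141, -0.001, 0.408]
contact_force: [0.0, -0.9, 0.3]
grip_width: 91.8
finger_force: 0.0
```

Emit:
servo_tool:
  deltas:
    - [[0,0,0],[0,0,0]]
    - [[0,0,0],[0,0,0]]
    - [[0,0,0],[0,0,0]]
    - [[0,0,0],[0,0,0]]
    - [[0,0,0],[0,0,0]]
    - [[0,0,0],[0,0,0]]
  fingers: 0

```text
time: 3.85
tool_pos: [673.0, 28.2, 76.8]
tcp_rot: [3.141, -0.0, 0.409]
contact_force: [-0.1, -0.8, 1.7]
grip_width: 52.9
finger_force: 30.0
```

Emit:
servo_tool:
  deltas:
    - [[0,0,-0.015],[0,0,0]]
    - [[0,0,-0.03],[0,0,0]]
    - [[0,0,-0.03],[0,0,0]]
    - [[0,0,-0.015],[0,0,0]]
    - [[-0.012,0.009,0],[0,0,0]]
    - [[-0.024,0.018,0],[0,0,0]]
    - [[-0.035,0.0258,0],[0,0,0]]
    - [[-0.035,0.0258,0],[0,0,0]]
    - [[-0.035,0.0258,0],[0,0,0]]
    - [[-0.035,0.0258,0],[0,0,0]]
    - [[-0.035,0.0258,0],[0,0,0]]
    - [[-0.035,0.0258,0],[0,0,0]]
    - [[-0.035,0.0258,0],[0,0,0]]
    - [[-0.035,0.0258,0],[0,0,0]]
    - [[-0.028,0.0206,0],[0,0,0]]
    - [[-0.016,0.0114,0],[0,0,0]]
    - [[-0.008,0.006,0],[0,0,0]]
    - [[0,0,0],[0,0,0]]

```text
time: 6.1
tool_pos: [443.0, -366.8, 166.4]
tcp_rot: [-3.141, -0.0, 0.408]
contact_force: [-0.2, -0.0, -1.4]
grip_width: 53.4
finger_force: 30.0
```

Down 133 mm to z ≈ 33.5.

Emit:
servo_tool:
  deltas:
    - [[0,0,0.02],[0,0,0]]
    - [[0,0,0.035],[0,0,0]]
    - [[0,0,0.035],[0,0,0]]
    - [[0,0,0.022],[0,0,0]]
    - [[0,0,0.011],[0,0,0]]
    - [[0,0,0.006],[0,0,0]]
    - [[0,0,0.003],[0,0,0]]
    - [[0,0,0.001],[0,0,0]]
    - [[0,0,0],[0,0,0]]

```text
time: 7.22
tool_pos: [443.3, -367.3, 34.3]
tcp_rot: [3.141, -0.0, 0.409]
contact_force: [-0.3, -0.4, -2.1]
grip_width: 53.4
finger_force: 30.0
```

Emit:
servo_tool:
  deltas:
    - [[0,0,0.0012],[0,0,0]]
    - [[0,0,0],[0,0,0]]

```text
time: 7.48
tool_pos: [443.3, -367.2, 32.8]
tcp_rot: [3.141, -0.0, 0.409]
contact_force: [-0.2, -1.2, -0.2]
grip_width: 53.3
finger_force: 30.0
```

Emit:
servo_tool:
  deltas:
    - [[0,0,0],[0,0,0]]
    - [[0,0,0],[0,0,0]]
    - [[0,0,0],[0,0,0]]
    - [[0,0,0],[0,0,0]]
    - [[0,0,0],[0,0,0]]
  fingers: 1

```text
time: 8.1
tool_pos: [443.1, -367.0, 32.5]
tcp_rot: [3.142, 0.0, 0.409]
contact_force: [-0.2, 0.3, -0.2]
grip_width: 91.5
finger_force: 0.0
```

Emit:
servo_tool:
  deltas:
    - [[0,0,-0.02],[0,0,0]]
    - [[0,0,-0.04],[0,0,0]]
    - [[0,0,-0.045],[0,0,0]]
    - [[0,0,-0.03],[0,0,0]]
    - [[0,0,-0.015],[0,0,0]]
    - [[0,0,0],[0,0,0]]

```text
time: 8.85
tool_pos: [443.3, -367.2, 182.9]
tcp_rot: [3.14, -0.0, 0.409]
contact_force: [-0.2, 0.2, 0.1]
grip_width: 91.7
finger_force: 0.0
```

Emit:
servo_tool:
  deltas:
    - [[0.015,-0.0125,0],[0,0,0]]
    - [[0.03,-0.0252,0],[0,0,0]]
    - [[0.035,-0.0294,0],[0,0,0]]
    - [[0.035,-0.0294,0],[0,0,0]]
    - [[0.035,-0.0294,0],[0,0,0]]
    - [[0.035,-0.0294,0],[0,0,0]]
    - [[0.035,-0.0294,0],[0,0,0]]
    - [[0.03,-0.0252,0],[0,0,0]]
    - [[0.0182,-0.0154,0],[0,0,0]]
    - [[0.01,-0.0084,0],[0,0,0]]
    - [[0,0,0],[0,0,-6.3]]
    - [[0,0,0],[0,0,-9]]
    - [[0,0,0],[0,0,-9]]
    - [[0,0,0],[0,0,-9]]
    - [[0,0,0],[0,0,-9]]
    - [[0,0,0],[0,0,-9]]
    - [[0,0,0],[0,0,-8]]
    - [[0,0,0],[0,0,-4]]
    - [[0,0,0],[0,0,0]]
  fingers: 0.5

```text
time: 11.22
tool_pos: [604.9, -41.9, 181.7]
tcp_rot: [-3.14, -0.0, 1.512]
contact_force: [-0.4, -0.3, -0.2]
grip_width: 45.8
finger_force: 0.0
```

```bash
python3 - <<'E'
from h import *
for n in("top","side"): cv2.imwrite(f"pics/{n}1.png",bot.capture(n)[:,:,::-1])
s=cv2.imread("pics/side1.png"); t=cv2.imread("pics/top1.png")
cv2.imwrite("pics/d.png",np.vstack([cv2.resize(s[110:260,230:450],(660,450)),cv2.resize(t[205:285,410:630],(412,150)).__class__ and cv2.resize(t[205:285,410:490],(150,150)).repeat(1,1) if 0 else np.hstack([cv2.resize(t[205:285,410:490],(150,150)),np.zeros((150,510,3),np.uint8)])]))
print(bot.get_obs()["tool_pos"])
E
```

```text
[605.16975723 -41.89571471 182.01763757]
```

View pics/d.png

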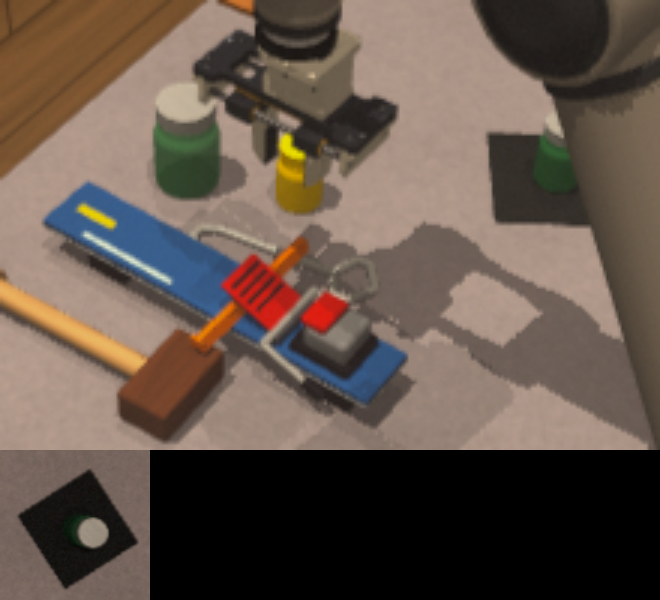

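Jar upright on the mat; the peg and its surroundings are undisturbed, gripper above the peg's right end. Descending.

Emit:
servo_tool:
  deltas:
    - [[0,0,0.025],[0,0,0]]
    - [[0,0,0.04],[0,0,0]]
    - [[0,0,0.035],[0,0,0]]
    - [[0,0,0.025],[0,0,0]]
    - [[0,0,0.012],[0,0,0]]
    - [[0,0,0.006],[0,0,0]]
    - [[0,0,0],[0,0,0]]

```text
time: 12.2
tool_pos: [605.8, -42.0, 39.9]
tcp_rot: [3.141, 0.0, 1.513]
contact_force: [0.5, 0.2, 1.1]
grip_width: 45.9
finger_force: 0.0
```

Emit:
servo_tool:
  deltas:
    - [[0,0,0],[0,0,0]]
    - [[0,0,0],[0,0,0]]
    - [[0,0,0],[0,0,0]]
    - [[0,0,0],[0,0,0]]
    - [[0,0,0],[0,0,0]]
  fingers: 0

```text
time: 12.82
tool_pos: [605.6, -42.0, 39.7]
tcp_rot: [3.141, 0.0, 1.514]
contact_force: [-0.0, 0.2, 0.9]
grip_width: 18.4
finger_force: 30.0
```

Emit:
servo_tool:
  deltas:
    - [[0,0,-0.002],[0,0,0]]
    - [[0,0,-0.002],[0,0,0]]
    - [[0,0.005,0],[0,0,0]]
    - [[0,0.01,0],[0,0,0]]
    - [[0,0.015,0],[0,0,0]]
    - [[0,0.015,0],[0,0,0]]
    - [[0,0.012,0],[0,0,0]]
    - [[0,0.006,0],[0,0,0]]
    - [[0,0.002,0],[0,0,0]]
    - [[0,0,0],[0,0,0]]

```text
time: 14.08
tool_pos: [670.2, -45.6, 43.4]
tcp_rot: [-3.141, 0.0, 1.514]
contact_force: [0.8, -0.4, -0.4]
grip_width: 17.9
finger_force: 30.0
```

Emit:
servo_tool:
  deltas:
    - [[0,0,-0.01],[0,0,0]]
    - [[0,0,-0.02],[0,0,0]]
    - [[0,0,-0.03],[0,0,0]]
    - [[0,0,-0.035],[0,0,0]]
    - [[0,0,-0.03],[0,0,0]]
    - [[0,0,-0.015],[0,0,0]]
    - [[0,0,0],[0,0,0]]

```text
time: 14.95
tool_pos: [670.7, -45.7, 184.7]
tcp_rot: [3.139, 0.0, 1.514]
contact_force: [-0.4, -0.0, -0.8]
grip_width: 17.9
finger_force: 30.0
```

```bash
python3 - <<'E'
from h import *
for n in("top","side"): cv2.imwrite(f"pics/{n}2.png",bot.capture(n)[:,:,::-1])
s=cv2.imread("pics/side2.png"); t=cv2.imread("pics/top2.png")
cv2.imwrite("pics/e.png",np.vstack([cv2.resize(s[110:260,210:430],(440,300)),cv2.resize(t[100:250,240:460],(440,300))]))
E
```

```text
(no output)
```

View pics/e.png

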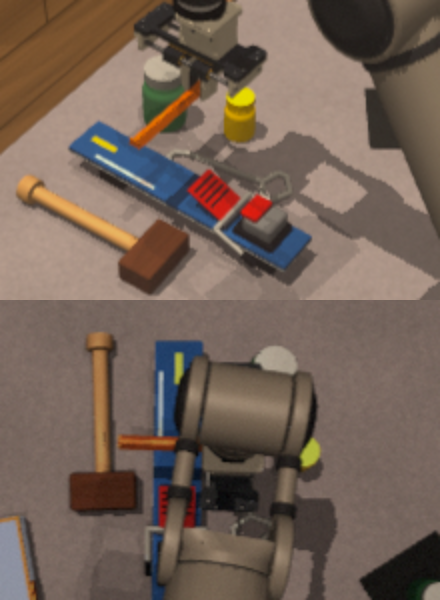

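Peg held level and clear of pedal; mallet and puller unmoved. Turning and moving over the box.

Emit:
servo_tool:
  deltas:
    - [[0,0,0],[0,0,5]]
    - [[0,0,0],[0,0,9]]
    - [[0,0,0],[0,0,9]]
    - [[0,0,0],[0,0,9]]
    - [[0,0,0],[0,0,9]]
    - [[0,0,0],[0,0,9]]
    - [[0,0,0],[0,0,9]]
    - [[0,0,0],[0,0,9]]
    - [[0,0,0],[0,0,7]]
    - [[0,0,0],[0,0,3.2]]
    - [[0,0,0],[0,0,0]]

```text
time: 16.42
tool_pos: [669.7, -45.5, 181.8]
tcp_rot: [-3.141, 0.003, 0.149]
contact_force: [-0.6, 0.2, -0.5]
grip_width: 18.0
finger_force: 30.0
```

Emit:
servo_tool:
  deltas:
    - [[-0.008,-0.0136,0],[0,0,0]]
    - [[-0.016,-0.0272,0],[0,0,0]]
    - [[-0.021,-0.0357,0],[0,0,0]]
    - [[-0.021,-0.0357,0],[0,0,0]]
    - [[-0.021,-0.0357,0],[0,0,0]]
    - [[-0.021,-0.0357,0],[0,0,0]]
    - [[-0.021,-0.0357,0],[0,0,0]]
    - [[-0.021,-0.0357,0],[0,0,0]]
    - [[-0.021,-0.0357,0],[0,0,0]]
    - [[-0.021,-0.0357,0],[0,0,0]]
    - [[-0.016,-0.0272,0],[0,0,0]]
    - [[-0.01,-0.0172,0],[0,0,0]]
    - [[-0.005,-0.0082,0],[0,0,0]]
    - [[0,0,0],[0,0,0]]

```text
time: 18.18
tool_pos: [393.5, 296.1, 183.2]
tcp_rot: [3.141, 0.0, 0.15]
contact_force: [-0.1, -0.8, -1.0]
grip_width: 17.9
finger_force: 30.0
```

```bash
python3 - <<'E'
from h import *
for n in("top","side"): cv2.imwrite(f"pics/{n}3.png",bot.capture(n)[:,:,::-1])
s=cv2.imread("pics/side3.png"); t=cv2.imread("pics/top3.png")
cv2.imwrite("pics/f.png",np.vstack([cv2.resize(s[200:380,190:410],(440,360)),cv2.resize(t[180:300,140:300],(320,240)).__class__(shape=(0,440,3),dtype=np.uint8),cv2.resize(t[190:310,130:350],(440,240))]))
E
```

```text
(no output)
```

View pics/f.png

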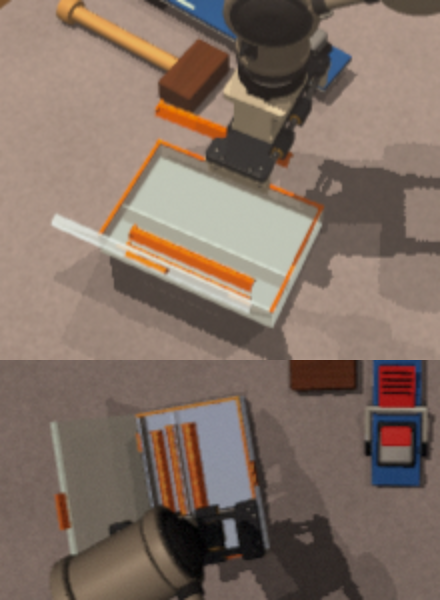

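Peg parallel with the box's long side, above the wide compartment once parallax is allowed for. Lowering to tips just above the floor.

Emit:
servo_tool:
  deltas:
    - [[0,0,0.02],[0,0,0]]
    - [[0,0,0.035],[0,0,0]]
    - [[0,0,0.035],[0,0,0]]
    - [[0,0,0.03],[0,0,0]]
    - [[0,0,0.025],[0,0,0]]
    - [[0,0,0.015],[0,0,0]]
    - [[0,0,0.008],[0,0,0]]
    - [[0,0,0.005],[0,0,0]]
    - [[0,0,0.003],[0,0,0]]
    - [[0,0,0],[0,0,0]]

```text
time: 19.52
tool_pos: [393.9, 296.2, 7.8]
tcp_rot: [-3.141, -0.001, 0.149]
contact_force: [0.3, -0.4, -1.1]
grip_width: 18.1
finger_force: 30.0
```

Emit:
servo_tool:
  deltas:
    - [[0,0,0],[0,0,0]]
    - [[0,0,0],[0,0,0]]
    - [[0,0,0],[0,0,0]]
    - [[0,0,0],[0,0,0]]
    - [[0,0,0],[0,0,0]]
  fingers: 0.4

```text
time: 20.15
tool_pos: [393.7, 296.1, 7.5]
tcp_rot: [3.142, -0.0, 0.149]
contact_force: [-0.2, 0.1, -0.6]
grip_width: 36.5
finger_force: 0.0
```

Emit:
servo_tool:
  deltas:
    - [[0,0,-0.015],[0,0,0]]
    - [[0,0,-0.03],[0,0,0]]
    - [[0,0,-0.04],[0,0,0]]
    - [[0,0,-0.04],[0,0,0]]
    - [[0,0,-0.03],[0,0,0]]
    - [[0,0,-0.02],[0,0,0]]
    - [[0,0,0],[0,0,0]]

```text
time: 21.02
tool_pos: [394.4, 296.5, 184.7]
tcp_rot: [-3.14, -0.004, 0.149]
contact_force: [0.9, 0.7, -0.2]
grip_width: 36.3
finger_force: 0.0
```

Emit:
servo_tool:
  deltas:
    - [[0.01,0.0173,0],[0,0,0]]
    - [[0.018,0.0312,0],[0,0,0]]
    - [[0.02,0.0346,0],[0,0,0]]
    - [[0.02,0.0346,0],[0,0,0]]
    - [[0.02,0.0346,0],[0,0,0]]
    - [[0.02,0.0346,0],[0,0,0]]
    - [[0.02,0.0346,0],[0,0,0]]
    - [[0.02,0.0346,0],[0,0,0]]
    - [[0.015,0.026,0],[0,0,0]]
    - [[0.007,0.012,0],[0,0,0]]
    - [[0.0031,0.0054,0],[0,0,0]]
    - [[0,0,0.03],[0,0,0]]
    - [[0,0,0.03],[0,0,0]]
    - [[0,0,0.02],[0,0,0]]
    - [[0,0,0],[0,0,0]]
  fingers: 0

```text
time: 22.9
tool_pos: [607.6, 26.6, 101.0]
tcp_rot: [-3.141, 0.004, 0.15]
contact_force: [-0.2, -0.1, -0.1]
grip_width: 0.1
finger_force: 0.0
```

```bash
python3 - <<'E'
from h import *
for n in("top","side"): cv2.imwrite(f"pics/{n}4.png",bot.capture(n)[:,:,::-1])
s=cv2.imread("pics/side4.png"); t=cv2.imread("pics/top4.png")
cv2.imwrite("pics/g.png",np.vstack([cv2.resize(s[110:360,190:410],(528,600))[:, :],])if 0 else np.hstack([cv2.resize(s[110:370,190:430],(480,520)),cv2.resize(t[190:310,190:270],(320,480)).copy() if 0 else np.vstack([cv2.resize(t[190:310,190:270],(320,480)),np.zeros((40,320,3),np.uint8)])]))
x0,y0=195,200
m=cv2.inRange(cv2.cvtColor(t[y0:305,x0:275],cv2.COLOR_BGR2HSV),(5,130,90),(18,255,255))
for c in cv2.findContours(m,0,2)[0]:
    if cv2.contourArea(c)>50:
        b=cv2.boxPoints(cv2.minAreaRect(c+np.array([[x0,y0]])));print([plane("top",p,12)[:2].round().tolist() for p in b])
E
```

```text
[[531.0, 429.0], [533.0, 411.0], [358.0, 383.0], [355.0, 400.0]]
[[538.0, 404.0], [539.0, 394.0], [364.0, 367.0], [363.0, 377.0]]
[[541.0, 327.0], [543.0, 309.0], [369.0, 283.0], [366.0, 301.0]]
[[559.0, 451.0], [652.0, 350.0], [433.0, 148.0], [341.0, 249.0]]
```

View pics/g.png

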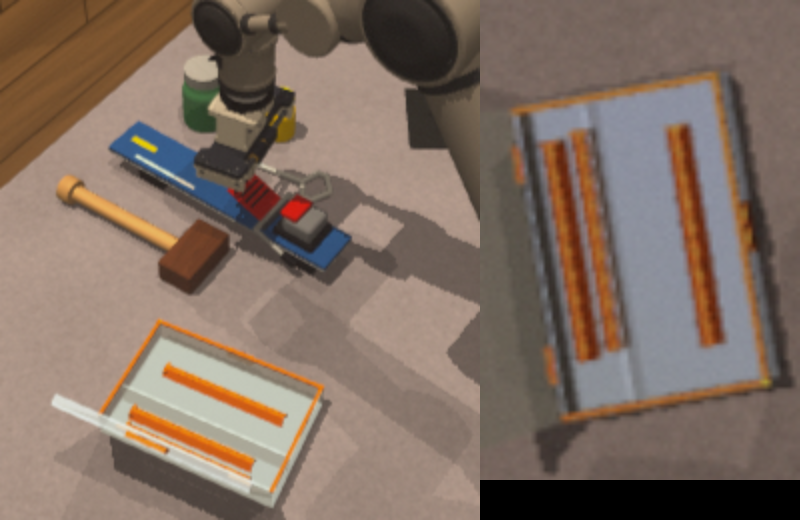

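Peg lies flat in the wide compartment, within ~9 mm of its centre. Pressing the pedal.

Emit:
servo_tool:
  deltas:
    - [[0,0,0.01],[0,0,0]]
    - [[0,0,0.008],[0,0,0]]
    - [[0,0,0.006],[0,0,0]]
    - [[0,0,0.006],[0,0,0]]
    - [[0,0,0.005],[0,0,0]]
    - [[0,0,0.004],[0,0,0]]
    - [[0,0,0.002],[0,0,0]]
    - [[0,0,0],[0,0,0]]
    - [[0,0,0],[0,0,0]]

```text
time: 24.12
tool_pos: [612.3, 25.3, 63.5]
tcp_rot: [3.14, -0.008, 0.149]
contact_force: [4.1, -1.0, 7.2]
grip_width: 0.2
finger_force: 3.9
```

Emit:
servo_tool:
  deltas:
    - [[0,0,0.002],[0,0,0]]
    - [[0,0,0.002],[0,0,0]]
    - [[0,0,0.001],[0,0,0]]
    - [[0,0,0],[0,0,0]]
    - [[0,0,0],[0,0,0]]

```text
time: 24.75
tool_pos: [612.8, 25.3, 59.2]
tcp_rot: [3.14, -0.009, 0.148]
contact_force: [3.9, 1.0, 11.7]
grip_width: 0.2
finger_force: 5.5
```

Emit:
servo_tool:
  deltas:
    - [[0,0,0.001],[0,0,0]]
    - [[0,0,0.001],[0,0,0]]
    - [[0,0,0],[0,0,0]]
    - [[0,0,0],[0,0,0]]
    - [[0,0,0],[0,0,0]]
    - [[0,0,0],[0,0,0]]
    - [[0,0,0],[0,0,0]]
    - [[0,0,0],[0,0,0]]
    - [[0,0,0],[0,0,0]]
    - [[0,0,0],[0,0,0]]

```text
time: 26.0
tool_pos: [612.9, 25.3, 58.9]
tcp_rot: [3.139, -0.01, 0.149]
contact_force: [-0.5, 0.3, 22.5]
grip_width: 0.5
finger_force: 11.1
```

Hard on the stop (z stays at 59, force up to 22 N), held for over 1 s. Releasing.

Emit:
servo_tool:
  deltas:
    - [[0,0,-0.006],[0,0,0]]
    - [[0,0,-0.01],[0,0,0]]
    - [[0,0,-0.015],[0,0,0]]
    - [[0,0,-0.03],[0,0,0]]
    - [[0,0,-0.04],[0,0,0]]
    - [[0,0,-0.04],[0,0,0]]
    - [[0,0,-0.02],[0,0,0]]
    - [[0,0,0],[0,0,0]]
    - [[0,0,0],[0,0,0]]
    - [[0,0,0],[0,0,0]]

```text
time: 27.25
tool_pos: [608.6, 25.6, 213.9]
tcp_rot: [-3.141, 0.003, 0.149]
contact_force: [-0.5, 0.7, -0.2]
grip_width: 0.4
finger_force: 0.0
```

```bash
python3 - <<'E'
from h import *
s=bot.capture("side")[:,:,::-1]; cv2.imwrite("pics/i.png",cv2.resize(s[100:340,210:450],(600,600)))
E
```

```text
(no output)
```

View pics/i.png

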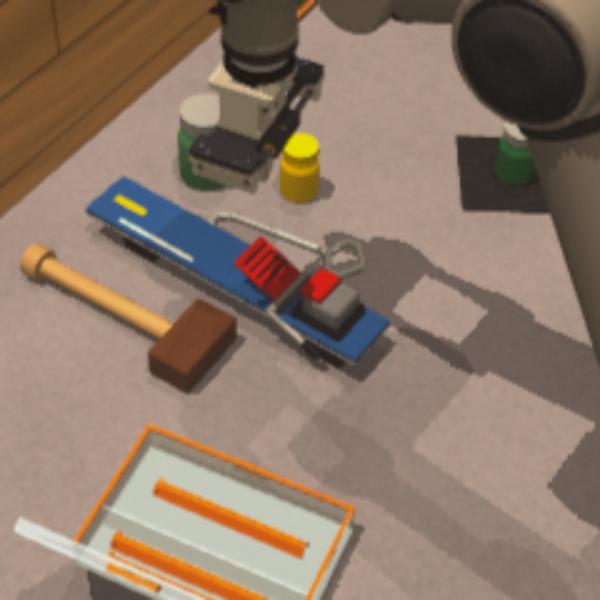

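The pedal is up again, the jar stands on the mat, the peg is in the compartment, and the gripper is clear.

```bash
python3 -c "
from plant import bot
print(bot.close_job())"
```

```text
the job is handed in; nothing more can be done
None
```

The job is handed in, though no verdict came back: the jar is upright on the mat, the peg lies in the wide compartment, and the pedal was held on its stop for over 1 s and sprang back up; the last picture showed the mallet, puller and other pegs in place.

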